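Draw three bottle caps from the chute dispenser

ROBOT

A 6-joint arm with a two-finger parallel gripper is mounted at the origin on a cart in front of the work surface, level with it; the furniture and walls round the work are solid. World frame = base frame: x ahead of the robot, y to its left, z up, the work surface at z = 0. Lengths are in m, angles in degrees, forces in N, time in s.
With the tool pointing down it reaches from about 0.25 to 0.725 m from the base axis. Payload 9.7 kg.
Tool frame: the origin (TCP) lies on the centre line of the jaws, within the pads' length; the fingertips stand bot.nose_length ahead of it and the grasp point (between the pads) lies 11 mm behind it (bot.nose_length is the distance from the TCP to the fingertips, in m); z points along the fingers, y is the line along which they close (so a half turn about z gives the same grasp; the last joint's range is limited). The gripper opens to 85 mm and grips with 20 to 120 N. Pads are 22 mm wide; open, the fingers measure 114 mm over their backs; the gripper's body (76 mm by 85 mm) begins 54 mm behind the grasp point. The pads swing forward as they close: fully open they stand 13 mm farther back than shut.
Start: joints at [-63.713, 4.979, 10.078, 95.1, 0, 90], TCP at [0.244, -0.493, 0.239] pointing down, gripper open.
Joint ranges: [-179.16, 179.16], [-48.56, 103.87], [-65.8, 70.77], [-126.05, 130.52], [-82.76, 87.17], [-180, 180]. Speed limits (degrees/s): [127.2, 127.2, 147.25, 180, 180, 180].

INTERFACE

Orientations are given as [roll, pitch, yaw] about the fixed x, y, z axes, in that order (R = Rz(yaw) Ry(pitch) Rx(roll)).
In Python, from workcell import bot gives the robot as it stands. The module is installed in compiled form; this text tells all that it offers.
- The arm moves only by the shell command python3 -m inch 'ROWS' [OPENING] [FORCE]. ROWS is JSON, a list of rows, each a list of 4 numbers: the shift along the world's x, y, z in cm, then the turn about the world's z in degrees. A call has exactly 8 rows; each row is the pose to reach, as a shift and turn from the pose commanded when the call began; what a row does not reach only later rows make up. A row lasts 1/8 s, in which the tool goes at most 62.5 mm and 10.7 degrees, less where a joint would pass 70% of its speed; a pose out of reach is approached as far as the arm can. A call with a gripper value outside its range is refused whole. OPENING is the finger opening in cm, from 0 to 8.54, set as the call begins (- or left out, the last holds). The fingers move at their own pace and stop on an object; FORCE is the grip in N (left out, the last holds). Time passes only in rows, so rows that repeat a pose let the fingers close, or fill a call up. It gives the time, the measured TCP pose, the force, the opening and the grip force at its end, in the units of the state.
- bot.get_obs(): the state, without advancing time (a new reading comes with each control period).
- bot.camera(name): name is "scene" or "top"; returns a dict with "img" (420x560x3 uint8, red, green, blue), "fovy" (degrees; the focal length in pixels is half the picture's height over the tangent of half this angle, whatever the lens; pixels are square), "cx", "cy" (the principal point, pixels), "dist" ([k1, k2, p1, p2, k3] as OpenCV has them; the pictures are not rectified), "R" (3x3) and "t" (3): a world point X has camera coordinates R X + t. Camera axes: x right, y down, z forward; pixel columns grow to the right and rows downward; lengths in m; the calibration is good to about 2 mm. A picture is of the moment at which its call begins. There is no depth.
- bot.job_done(): hands the job in; it is judged then, once.
Trained networks look in a picture, given as the dict that the camera call returned (one of the last four; its "shot" number tells which), for a name from the list of things; names that differ only in an ending like _2 or _b are one class to them, and where a whole thing is asked for, a point or a joint stands for the part that bears it (a point fixed in the world has none). Each returns a list of dicts, best first, with "score" (0 to 1); they miss things now and then, are a little off and sometimes report something else, mostly with a low value. They report only what shows in the picture. A call takes as long as a camera call. They do not tell look-alikes from the thing itself.
- bot.find_in(thing, picture): "point" ([column, row] in pixels, amid what is visible of it).
- bot.landmark_of(thing, picture): "point" ([column, row] in pixels: a listed point, or the origin of a listed thing).
The state is a dict: "time": time; "q": joint angles; "qd": joint speeds; "joint_efforts": joint torques, N m; "ee_pos": TCP position; "tcp_rot": TCP orientation; "wrist_force": force on the tool from outside, world axes, zero at the start; "torque": the same for the moment, N m; "opening": finger opening in m; "grasp_force": force on a finger pad.
Only numpy, scipy, OpenCV 4.12 (cv2) and the standard library are available. Lean on these libraries where they do the work, as an engineer would, in place of code of your own. Each camera call takes 0.05 s, during which the arm holds its last target. There are 200 camera calls.

TASK

Three open bottles on the blue board need caps. Take the steel jug by its handle, hold it up under the nose of the cap dispenser and press the dispenser's push bar gently with the wall of the jug until it stops, then ease off: each full press and release drops one cap. Catch exactly three caps in the jug without touching any cap with the gripper, then stand the jug upright on the board in front of the bottles, its whole foot on the board, without disturbing the bottles, and let go.

Things in the scene. Friction and masses are not known exactly. Their poses are not given: they have to be found in the camera images.
- jug: open stainless-steel jug, 100 mm tall, wall nearly upright: outer radius 60 mm near the foot, 62 mm below the rim, rolled rim 64.5 mm, inner radius 58 mm, 180 g. Loose. Origin at the centre of its underside, z up the jug; its black handle points along its own -x.
- jug_handle (a point): grip point of the handle, at (-92, 0, 68) mm in the jug's frame. The handle's upright black bar is 14 mm wide (jug y), 18 mm deep (jug x), from 24 to 90 mm above the jug's underside, 20 mm clear of the jug's wall. Take it from above, fingers closing along the jug's y; 60 N or more keeps the jug from swinging in the grip.
- dispenser: fixed cap dispenser, 290 x 130 x 350 mm: aluminium chute, 28 degree slope, on two posts and a grey base plate that begins 42 mm on the +x side of the origin. Origin on the bench under the chute's lower end; x points uphill, so caps slide out toward -x. Five caps wait in single file. One full press of its push bar and a full return let out one cap.
- chute_nose (a point): middle of the chute's lower edge, 190 mm above the bench, at (-34, 0, 190) mm of the dispenser's frame. Freed caps slide off here; 30 to 80 mm lower their centres are about 35 to 65 mm ahead of it (-x). The see-saw dips to 172 mm above the bench behind it: keep the jug's rim below 165 mm. With its underside 50 to 60 mm above the bench the jug meets the bar with its wall.
- bar_mean (a point): fixed point at (-35, 0, 126) mm of the dispenser's frame (same axes): mean place of the untouched push bar's front. The bar is a black rubber roll along y, 79 mm long, 15 mm thick, on a spring arm under the chute. It is screwed in or out on a brass stem, so its front truly stands up to 14 mm ahead of or behind this point along x; this is not measured: feel for it.
- pivot (a point): axis (along y) of the spring arm, at (7, 0, 195) mm of the dispenser's frame. Pushed along +x the bar travels about 34 mm to a rigid stop, spring 3 N at first, 6 N near the stop. A see-saw of pins then sinks before the lowest cap (only in the last sixth of the travel) and rises before the next; when the arm swings fully back the next cap slides down.
- board: blue plastic work board, fixed, 280 mm (its x) by 300 mm (its y), 22 mm thick, flat; origin at the centre of its underside. The bottles stand in a row along its far (+x) side; the rest is free for the jug.
- cap_1: blue screw cap, 53 mm across, 24 mm tall, 12 g, number 1 from the bottom of the chute at the start; origin at the centre of its underside (open side), z along its axis. The three lowest go into the jug, cap_4 and one more above it stay in the chute.
- cap_2: blue screw cap, 53 mm across, 24 mm tall, 12 g, number 2 from the bottom of the chute at the start; origin at the centre of its underside (open side), z along its axis. The three lowest go into the jug, cap_4 and one more above it stay in the chute.
- cap_3: blue screw cap, 53 mm across, 24 mm tall, 12 g, number 3 from the bottom of the chute at the start; origin at the centre of its underside (open side), z along its axis. The three lowest go into the jug, cap_4 and one more above it stay in the chute.
- cap_4: blue screw cap, 53 mm across, 24 mm tall, 12 g, number 4 from the bottom of the chute at the start; origin at the centre of its underside (open side), z along its axis. The three lowest go into the jug, cap_4 and one more above it stay in the chute.
- bottle_1: open glass bottle without cap, 86 mm in diameter, 178 mm tall, on the board; leave alone. Origin at the centre of its underside.
- bottle_2: open glass bottle without cap, 86 mm in diameter, 178 mm tall, on the board; leave alone. Origin at the centre of its underside.
- bottle_3: open glass bottle without cap, 86 mm in diameter, 178 mm tall, on the board; leave alone. Origin at the centre of its underside.
Things that resemble listed ones, but are neither listed nor needed, are in the scene too. What is shaped like the cap_4 but turquoise or yellow is not meant.

How it is judged:
By the outcome, as a careful person would: the job done as asked, in the order asked, and still so for the second after the job is handed in, with the robot touching nothing.
It also fails if it takes over 67 s, if anything falls off the work surface, if the arm or the gripper's body presses on something with over 40 N, if the wrist force passes 120 N, or if a joint passes its speed limit or range.

## Working session

There is one attempt and no reset: what is moved stays moved. The work goes in short steps, Python scripts to look and compute and a shell command to move; the robot and the scene stay as the last step left them, time stands still between calls to the robot, and variables do not carry over. Pictures are saved under pics/ and viewed, at most 14 in all, crops included, and the job is handed in when it is done.

```bash
mkdir -p pics; cat > h.py <<'E'
import numpy as np, cv2
from workcell import bot
def K(c):
    f=c["img"].shape[0]/2/np.tan(np.radians(c["fovy"]/2)); return np.array([[f,0,c["cx"]],[0,f,c["cy"]],[0,0,1.]])
def ray(c,p):
    u=cv2.undistortPoints(np.array([[p]],float),K(c),np.array(c["dist"],float))[0,0]
    R=np.array(c["R"]);t=np.array(c["t"]); return -R.T@t, R.T@np.array([u[0],u[1],1.])
def onz(c,p,z):
    o,d=ray(c,p); return o+d*(z-o[2])/d[2]
def tri(a,p,b,q):
    o1,d1=ray(a,p);o2,d2=ray(b,q); d1/=np.linalg.norm(d1);d2/=np.linalg.norm(d2)
    s=np.linalg.lstsq(np.c_[d1,-d2],o2-o1,rcond=None)[0]
    A=o1+d1*s[0];B=o2+d2*s[1]; return (A+B)/2,np.linalg.norm(A-B)
def proj(c,X):
    R=np.array(c["R"]);t=np.array(c["t"]); return cv2.projectPoints(np.array([X],float),cv2.Rodrigues(R)[0],t,K(c),np.array(c["dist"],float))[0][0,0]
def save(c,n,box=None,s=1):
    im=c["img"][...,::-1]
    if box: im=im[box[1]:box[3],box[0]:box[2]]
    cv2.imwrite("pics/"+n+".png",cv2.resize(np.ascontiguousarray(im),None,fx=s,fy=s))
E
python3 - <<'E'
from h import *
s=bot.camera("scene");t=bot.camera("top");save(s,"s0",s=1.4);save(t,"t0",s=1.4)
print(bot.nose_length,bot.get_obs())
for n in ["jug","jug_handle","dispenser","chute_nose","bar_mean","pivot","board","bottle_1","cap_1"]:
    for nm,c in (("s",s),("t",t)):
        print(n,nm,[(np.round(d["point"],1).tolist(),round(d["score"],2)) for d in bot.landmark_of(n,c)])
E
```

```text
0.008 {'time': 0.1, 'q': array([-6.37122469e+01,  5.00670645e+00,  1.00392938e+01,  9.51007793e+01,
       -1.14382753e-04,  8.99993972e+01]), 'qd': array([ 0.01849167,  0.10100008,  0.05771677,  0.08210972, -0.02058893,
        0.02972746]), 'joint_efforts': array([-6.12243839e-04, -5.21560693e+01,  4.65653121e+01,  1.59672985e-02,
       -3.69093539e-05,  1.75552015e-05]), 'ee_pos': array([ 0.24349244, -0.49293599,  0.23866858]), 'tcp_rot': array([-1.79931808e+02,  1.13665210e-04,  2.62883561e+01]), 'wrist_force': array([ 0.01338567, -0.38941021, -0.31889976]), 'torque': array([-0.04476943,  0.00416339,  0.05727365]), 'grasp_force': 0.0, 'opening': 0.08553835946499674}
jug s [([237.9, 355.6], 0.64)]
jug t [([169.1, 241.8], 0.91), ([332.9, 182.8], 0.2)]
jug_handle s [([260.7, 372.2], 0.95), ([274.8, 198.9], 0.59), ([313.2, 158.5], 0.34)]
jug_handle t [([154.7, 270.5], 0.62), ([252.3, 202.7], 0.47)]
dispenser s [([252.2, 265.2], 0.63)]
dispenser t [([252.0, 196.2], 0.7)]
chute_nose s [([255.4, 229.7], 0.66), ([260.1, 372.0], 0.63)]
chute_nose t [([248.9, 198.7], 0.9), ([393.6, 187.6], 0.65)]
bar_mean s [([257.4, 243.8], 0.93)]
bar_mean t [([251.1, 203.3], 0.72)]
pivot s [([245.1, 217.8], 0.75)]
pivot t [([250.5, 182.7], 0.75)]
board s [([315.3, 198.3], 0.91)]
board t [([357.0, 209.0], 0.73)]
bottle_1 s [([289.4, 182.7], 0.86), ([277.3, 198.2], 0.79), ([311.1, 161.0], 0.78)]
bottle_1 t [([395.6, 188.9], 0.86), ([362.7, 186.5], 0.64), ([331.4, 184.7], 0.59)]
cap_1 s [([223.0, 294.4], 0.88), ([187.6, 270.2], 0.82), ([221.5, 193.3], 0.77), ([185.7, 298.2], 0.74), ([249.4, 221.8], 0.73), ([239.3, 202.5], 0.73)]
cap_1 t [([194.4, 173.7], 0.78), ([212.6, 151.3], 0.74), ([254.7, 164.7], 0.73), ([250.5, 185.5], 0.63), ([209.6, 200.9], 0.6), ([265.5, 130.7], 0.56), ([257.4, 149.3], 0.53)]
```

View pics/s0.png

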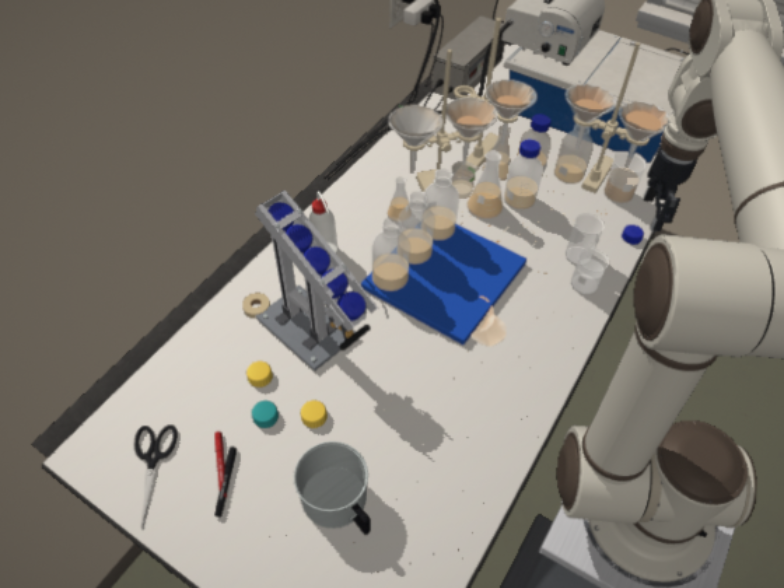

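View pics/t0.png

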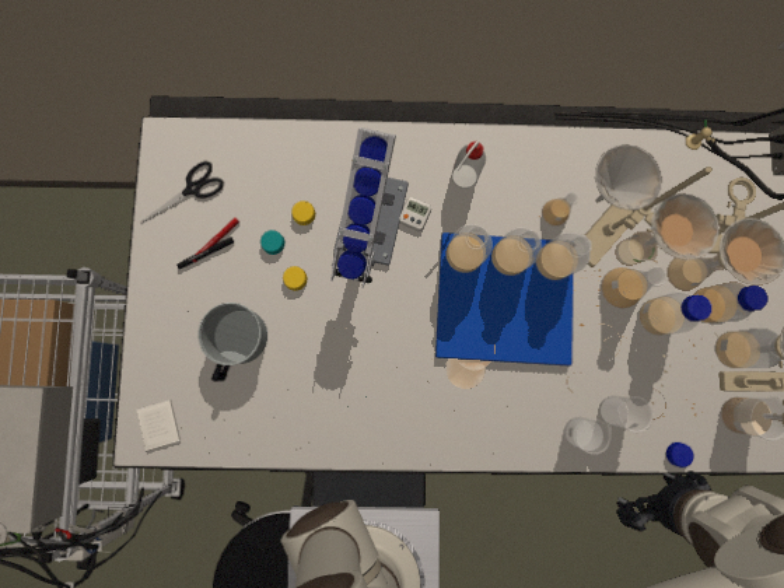

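The scene view shows one steel jug at about (237,345) px, handle (260,372); the dispenser with five blue caps, nose at about (255,230), and the blue board at (315,198) with three bottles. Top view: jug at (164,239), handle (157,266), nose (250,195), board (360,214), bottles at (332,180), (366,182) and (398,186).
Look-alikes: the jug could be confused with the beakers at top (420,311) and (447,295) or the funnels at (450,127). Only (164,239) is steel with a black handle. The turquoise and yellow caps at (195,173), (216,151) and (210,199), and the capped bottles on the right, are not meant.

```bash
python3 - <<'E'
from h import *
s=bot.camera("scene");t=bot.camera("top")
save(t,"t1",(130,90,420,300),2.7)
def best(n,c): return bot.landmark_of(n,c)[0]["point"]
for n in ["jug","jug_handle","dispenser","chute_nose","bar_mean","pivot","board"]:
    print(n,*[np.round(x,4) for x in tri(s,best(n,s),t,best(n,t))])
S=[d["point"] for d in bot.landmark_of("bottle_1",s)];T=[d["point"] for d in bot.landmark_of("bottle_1",t)]
print("bottles s",[np.round(onz(s,p,.022)[:2],3) for p in S],"t",[np.round(onz(t,p,.022)[:2],3) for p in T])
print("jug z0",onz(s,best("jug",s),0),onz(t,best("jug",t),0)," handle z.068",onz(s,best("jug_handle",s),.068),onz(t,best("jug_handle",t),.068))
# board by colour (top face)
for nm,c in(("s",s),("t",t)):
    h=cv2.cvtColor(c["img"],cv2.COLOR_RGB2HSV)
    m=cv2.inRange(h,(104,120,40),(118,255,255)); 
    n,l,st,ce=cv2.connectedComponentsWithStats(m); i=1+np.argmax(st[1:,4]); 
    pts=cv2.findNonZero((l==i).astype(np.uint8)); r=cv2.approxPolyDP(cv2.convexHull(pts),6,True)[:,0]
    print(nm,[(p.tolist(),np.round(onz(c,p,.022)[:2],3).tolist()) for p in r])
E
```

```text
jug [ 0.5157  0.2837 -0.0023] 0.0046
jug_handle [0.428  0.315  0.0702] 0.0104
dispenser [0.6507 0.0318 0.0164] 0.0068
chute_nose [0.6165 0.0374 0.1876] 0.0015
bar_mean [0.6213 0.0393 0.1251] 0.0073
pivot [0.648  0.0289 0.2103] 0.0013
board [ 0.6209 -0.3155 -0.0347] 0.0059
bottles s [array([ 0.714, -0.223]), array([ 0.711, -0.302]), array([ 0.697, -0.415])] t [array([ 0.697, -0.311]), array([ 0.696, -0.216]), array([ 0.682, -0.411]), array([0.688, 0.028])]
jug z0 [0.51725814 0.28522569 0.        ] [0.51344088 0.28220934 0.        ]  handle z.068 [0.42350498 0.31260283 0.068     ] [0.43282861 0.31757921 0.068     ]
s [([375, 185], [0.464, -0.441]), ([330, 245], [0.475, -0.14]), ([258, 203], [0.748, -0.159]), ([325, 161], [0.659, -0.448])]
t [([407, 260], [0.464, -0.444]), ([311, 254], [0.478, -0.149]), ([317, 166], [0.754, -0.166]), ([408, 196], [0.664, -0.453])]
```

View pics/t1.png

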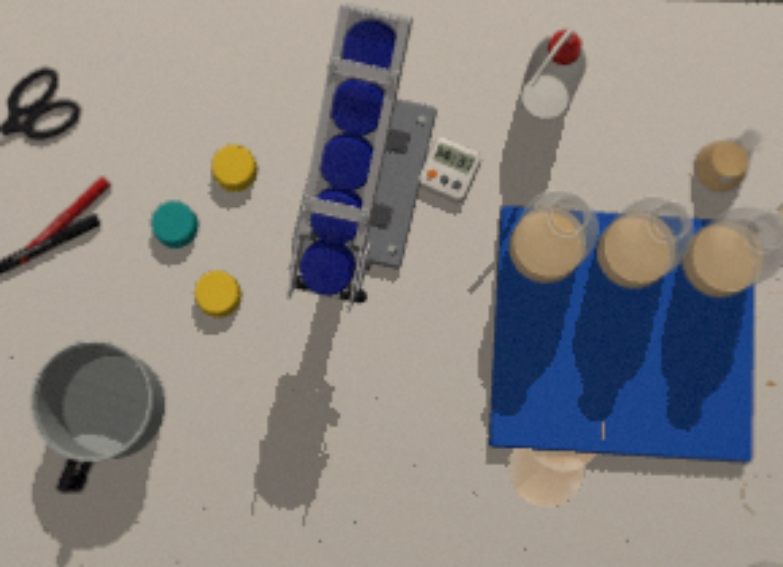

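The crop confirms the steel jug with its black handle: jug at crop px (98,402), handle (72,476). The push bar ends show at the nose, crop px (300,285)–(365,297). The jug-to-handle distance measures 92 mm and the handle z 70 mm, both matching the text. Setting out.

```bash
python3 -m inch '[[0.6,2.5,0,-2],[1.7,8,0,-7],[2.9,13.5,0,-13],[4.1,19,0,-19],[5.3,24.5,0,-25],[6.5,30,0,-31],[7.7,35.5,0,-37],[9,41,0,-42]]' 6 60
python3 -m inch '[[1.2,5.5,0,-2],[2.4,11,-1,-3],[3.6,16.5,-2,-4],[4.8,22,-3,-4],[6,27,-4,-4],[7.5,32,-5,-4],[9,37,-5,-4],[9.4,39.8,-5,-4]]'
python3 - <<'E'
from h import *
for i in range(2):
  s=bot.camera("scene");t=bot.camera("top")
  for n in ["jug","jug_handle"]:
    a=bot.landmark_of(n,s);b=bot.landmark_of(n,t); print(n,[(np.round(d["point"],1),d["score"]) for d in a+b])
    if a and b: print(np.round(tri(s,a[0]["point"],t,b[0]["point"])[0],4))
for p in [(291.9,128.9),(278.1,189.3)]: print("base",onz(t,p,.006))
for n in ["chute_nose","pivot","dispenser","bar_mean"]:
    a=bot.landmark_of(n,s);b=bot.landmark_of(n,t);
    if a and b: print(n,np.round(tri(s,a[0]["point"],t,b[0]["point"])[0],4))
save(s,"s2",(150,200,450,400),2.6);save(t,"t2",(120,190,270,300),5)
o=bot.get_obs();print(o["ee_pos"],o["tcp_rot"],o["time"])
E
```

```text
time: 3.1
ee_pos: [0.3317, -0.088, 0.2396]
tcp_rot: [-179.7, -0.1, -15.1]
wrist_force: [0.9, -1.2, 0.1]
opening: 0.0596
grasp_force: 0.0
time: 4.1
ee_pos: [0.3208, -0.0775, 0.2047]
tcp_rot: [-177.0, 0.1, -16.0]
wrist_force: [0.7, -0.3, -0.5]
opening: 0.06
grasp_force: 0.0
jug [(array([238. , 355.5]), 0.61), (array([256.9, 230.3]), 0.17), (array([170.5, 239.2]), 0.63), (array([251.7, 201.3]), 0.23)]
[0.515  0.2847 0.0021]
jug_handle [(array([262. , 374.3]), 0.66), (array([152.6, 270. ]), 0.8), (array([253.7, 164.7]), 0.74)]
[0.4213 0.3137 0.0755]
jug [(array([236.1, 352.3]), 0.86), (array([171.9, 238.5]), 0.78)]
[0.5199 0.2807 0.0066]
jug_handle [(array([261.4, 373.3]), 0.64), (array([153.9, 268.7]), 0.62)]
[0.4248 0.3113 0.0713]
base [ 0.87899935 -0.08678219  0.006     ]
base [ 0.67973344 -0.04530124  0.006     ]
chute_nose [ 0.7025  0.0496 -0.885 ]
pivot [0.6477 0.0277 0.2023]
dispenser [0.6484 0.0345 0.0071]
bar_mean [0.6196 0.037  0.1296]
[ 0.3208081 -0.0775682  0.2049219] [-1.77037109e+02  7.62758094e-02 -1.60222767e+01] 5.1
```

View pics/s2.png

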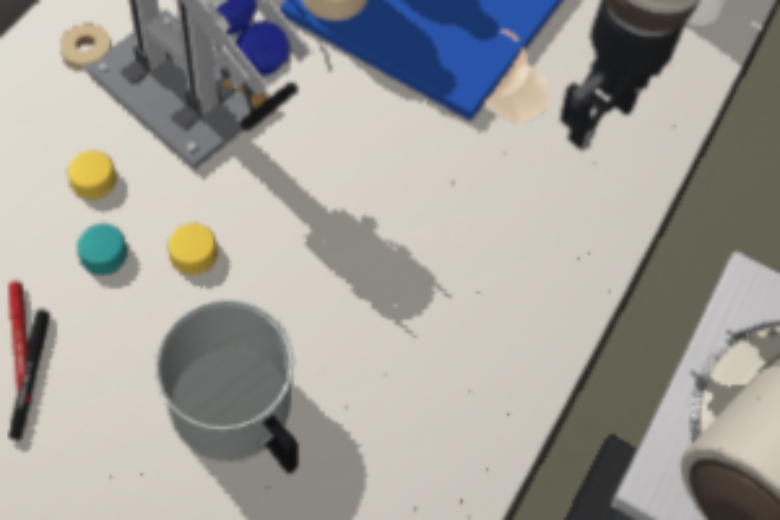

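The crop shows the jug and handle unmoved (crop px 228,375 and 285,445). The gripper at (585,110) stopped well short, so I'm checking the joints.

```bash
python3 - <<'E'
from h import *
o=bot.get_obs();print({k:np.round(v,2) for k,v in o.items()})
s=bot.camera("scene");save(s,"s3",None,1.4)
E
```

```text
{'time': np.float64(5.1), 'q': array([-16.08, -25.72, -20.03,  95.77,   2.96, 179.94]), 'qd': array([-0.06, -0.04, -0.02, -0.01,  0.06,  0.07]), 'joint_efforts': array([ 0.000e+00, -1.881e+01,  4.639e+01,  2.000e-02,  1.700e-01,
       -0.000e+00]), 'ee_pos': array([ 0.32, -0.08,  0.2 ]), 'tcp_rot': array([-1.7704e+02,  8.0000e-02, -1.6020e+01]), 'wrist_force': array([-0.81, -0.05,  0.48]), 'torque': array([-0.01,  0.04,  0.02]), 'grasp_force': np.float64(0.0), 'opening': np.float64(0.06)}
```

View pics/s3.png

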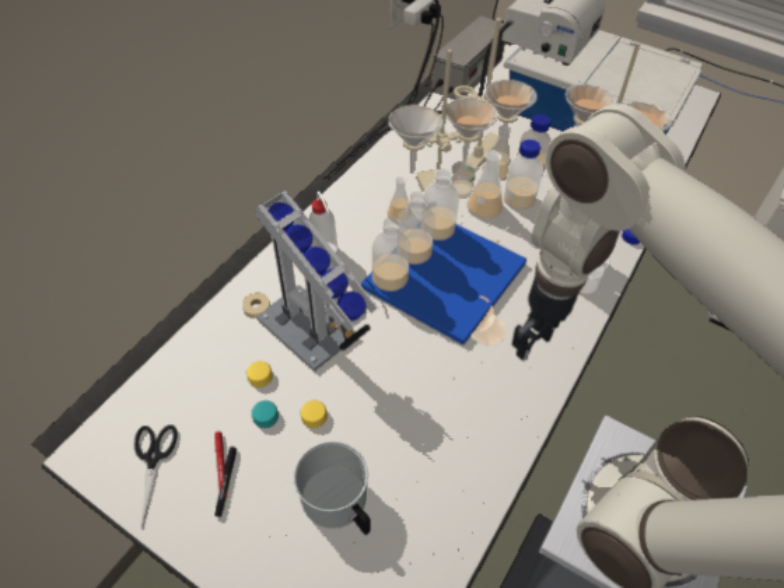

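Joint 6 sat at its 180° limit (q6 = q1 − yaw + 180), so I need the half-turned yaw of about +160. I'll turn back the other way.

```bash
python3 -m inch '[[0,0,0,10],[0,0,0,20],[0,0,0,30],[0,0,0,40],[0,0,0,50],[0,0,0,60],[0,0,0,70],[0,0,0,80]]'
```

```text
time: 6.15
ee_pos: [0.3208, -0.0776, 0.2049]
tcp_rot: [-177.0, 0.1, 64.3]
wrist_force: [-0.5, 0.3, -0.7]
opening: 0.0601
grasp_force: 0.0
```

```bash
python3 -m inch '[[1.3,4.9,0,10],[2.6,9.8,0,20],[3.9,14.7,0,30],[5.3,19.6,0,40],[6.6,24.5,0,50],[8,29.4,-1,60],[9.3,34.3,-2,70],[10.6,39,-3,80]]'
python3 -m inch '[[0,0,-0.5,10],[0,0,-1,17],[0,0,-1,17],[0,0,-1,17],[0,0,-1,17],[0,0,-1,17],[0,0,-1,17],[0,0,-1,17]]'
python3 - <<'E'
from h import *
s=bot.camera("scene");t=bot.camera("top")
a=np.hstack([cv2.resize(s["img"][320:400,200:320],None,fx=3.3,fy=3.3),cv2.resize(t["img"][205:285,120:240],None,fx=3.3,fy=3.3)])
cv2.imwrite("pics/g1.png",a[...,::-1])
o=bot.get_obs();p=o["ee_pos"];print(p,o["tcp_rot"],o["q"],proj(s,p),proj(t,p))
for c in(s,t):
  for n in ["jug","jug_handle"]: print(n,[(np.round(d["point"],1),d["score"]) for d in bot.landmark_of(n,c)][:1])
for X in [(.427,.3125,.09),(.5168,.283,0),(.5168,.283,.1)]: print(X,proj(s,X),proj(t,X))
E
```

```text
time: 7.15
ee_pos: [0.427, 0.3143, 0.1744]
tcp_rot: [-177.0, 0.1, 144.3]
wrist_force: [1.3, -0.6, 0.5]
opening: 0.0603
grasp_force: 0.0
time: 8.15
ee_pos: [0.4268, 0.3124, 0.165]
tcp_rot: [-177.0, 0.1, 161.0]
wrist_force: [0.0, -0.2, 0.2]
opening: 0.0602
grasp_force: 0.0
[0.42678331 0.31243453 0.16491579] [-1.77032944e+02  7.36503428e-02  1.60973374e+02] [37.10427363  3.63736536  0.36882458 89.15475984 -1.7141203  56.16906398] [258.8765411  358.24849298] [143.88155497 269.43675871]
jug [(array([237.1, 356.9]), 0.64)]
jug_handle [(array([261. , 374.6]), 0.6)]
jug [(array([170.7, 239.8]), 0.67)]
jug_handle [(array([154.6, 268.6]), 0.84)]
(0.427, 0.3125, 0.09) [259.18598611 370.2163587 ] [151.94835028 268.88575813]
(0.5168, 0.283, 0) [237.04275568 354.70304549] [171.50212568 239.31071769]
(0.5168, 0.283, 0.1) [234.93228895 338.8941921 ] [163.08793245 237.36617185]
```

View pics/g1.png

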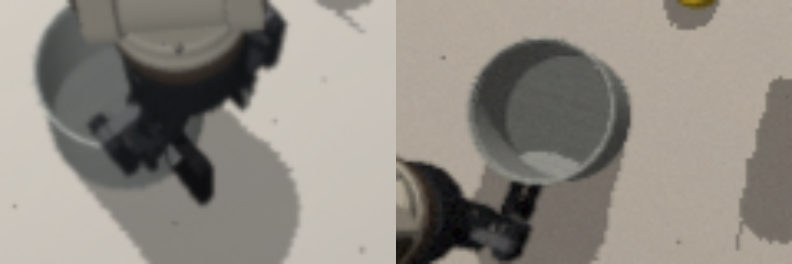

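Left half (scene): the gripper stands over the handle with the black bar just below the fingers at (190,170). Right half (top): the handle is at (520,200) beside the fingers. Prediction and detections agree within about 5 mm, so I'm descending and gripping.

```bash
python3 -m inch '[[0,-0.2,-2,0],[0,-0.2,-4.5,0],[0,-0.2,-7,0],[0,-0.2,-9,0],[0,-0.2,-10,0],[0,-0.2,-10.5,0],[0,-0.2,-10.5,0],[0,-0.2,-10.5,0]]'
python3 -m inch '[[0,0,0,0],[0,0,0,0],[0,0,0,0],[0,0,0,0],[0,0,0,0],[0,0,0,0],[0,0,0,0],[0,0,0,0]]' 0 80
python3 -m inch '[[0,0,0.5,0],[0,0,1.5,0],[0,0,3,0],[0,0,4.5,0],[0,0,5.3,0],[0,0,5.5,0],[0,0,5.5,0],[0,0,5.5,0]]'
python3 - <<'E'
from h import *
s=bot.camera("scene");t=bot.camera("top")
a=np.hstack([cv2.resize(s["img"][280:400,180:330],None,fx=2.6,fy=2.6),cv2.resize(t["img"][185:305,100:250],None,fx=2.6,fy=2.6)])
cv2.imwrite("pics/g2.png",a[...,::-1])
o=bot.get_obs();print(o["ee_pos"],o["tcp_rot"],o["q"])
J=[bot.landmark_of("jug",c)[0]["point"] for c in(s,t)];print(tri(s,J[0],t,J[1]))
# dispenser refit: base-plate / nose landmarks repeated
for i in range(3):
  for n in ["chute_nose","pivot","dispenser","bar_mean"]:
    a=[d for d in bot.landmark_of(n,s)];b=bot.landmark_of(n,t)
    if a and b: print(n,a[0]["point"],b[0]["point"],np.round(tri(s,a[0]["point"],t,b[0]["point"])[0],4))
  s=bot.camera("scene");t=bot.camera("top")
E
```

```text
time: 9.45
ee_pos: [0.4271, 0.3107, 0.0607]
tcp_rot: [-177.1, 0.1, 161.0]
wrist_force: [-0.3, 0.2, 0.1]
opening: 0.0601
grasp_force: 0.0
time: 10.45
ee_pos: [0.4273, 0.3114, 0.0609]
tcp_rot: [-177.2, 0.1, 161.0]
wrist_force: [-0.4, 2.0, 5.2]
opening: 0.0134
grasp_force: 77.9
time: 11.45
ee_pos: [0.4266, 0.3103, 0.1144]
tcp_rot: [-177.0, 0.0, 161.0]
wrist_force: [-0.2, 0.7, -2.3]
opening: 0.0133
grasp_force: 77.7
[0.42662944 0.31030047 0.11448362] [-1.76999550e+02  5.09436123e-02  1.60976251e+02] [36.93326742  3.73229816 -5.09468366 83.63149178 -1.7213422  55.99528868]
(array([0.51120165, 0.27608795, 0.05616452]), np.float64(0.008350543061413652))
chute_nose [255.3, 230.7] [248.3, 198.5] [0.6209 0.0378 0.1854]
pivot [248.1, 217.8] [252.3, 184.9] [0.6528 0.0264 0.2062]
chute_nose [257.3, 232.4] [331.6, 182.3] [ 0.7839 -0.246  -0.2674]
pivot [249.9, 219.9] [253.0, 183.3] [0.6549 0.0234 0.1948]
bar_mean [210.0, 170.0] [251.3, 201.4] [0.6386 0.0584 0.4095]
chute_nose [255.4, 228.1] [247.0, 201.6] [0.6131 0.0415 0.2048]
pivot [246.3, 218.8] [252.0, 185.4] [0.6545 0.0283 0.2018]
dispenser [310.3, 161.8] [251.8, 194.8] [0.5441 0.0036 0.4691]
```

View pics/g2.png

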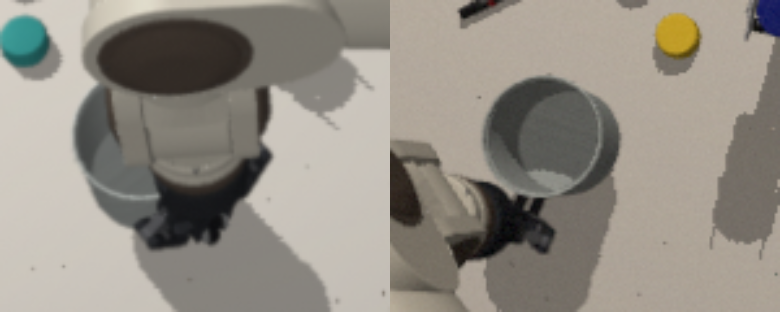

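The jug is held by its handle and lifted about 54 mm; its weight reads about 2 N. In the left half the fingers are on the handle at (185,235), and in the right half the jug is level at (550,135). Next I refine the dispenser's heading from caps 1 and 5.

```bash
python3 - <<'E'
from h import *
s=bot.camera("scene");t=bot.camera("top")
C={}
for nm,c,b in(("s",s,(170,120,290,240)),("t",t,(225,85,300,215))):
    h=cv2.cvtColor(c["img"],cv2.COLOR_RGB2HSV);m=cv2.inRange(h,(112,120,50),(130,255,255))
    k=np.zeros_like(m);k[b[1]:b[3],b[0]:b[2]]=m[b[1]:b[3],b[0]:b[2]]
    n,l,st,ce=cv2.connectedComponentsWithStats(k);C[nm]=sorted([(np.round(ce[i],1).tolist(),int(st[i,4])) for i in range(1,n) if st[i,4]>40],key=lambda q:-q[0][1]);print(nm,C[nm])
L=[]
for a,b in zip(C["s"],C["t"]):
    X,e=tri(s,a[0],t,b[0]);L.append(X);print(np.round(X,4),round(e,4))
d=L[-1]-L[0];print("yaw",np.degrees(np.arctan2(d[1],d[0])),"slope",np.degrees(np.arctan2(d[2],np.hypot(d[0],d[1]))),np.linalg.norm(d))
E
```

```text
s [([247.6, 212.0], 399), ([220.2, 176.6], 489), ([199.8, 149.8], 134)]
t [([251.4, 184.3], 457), ([259.6, 141.7], 703), ([266.5, 105.8], 262)]
[0.6506 0.028  0.2328] 0.0004
[0.7478 0.0077 0.2903] 0.0009
[ 0.8234 -0.0087  0.3329] 0.0018
yaw -11.994811100467556 slope 29.518630118331988 0.20305333168402895
```

The dispenser heading is −12°, with a 29.5° slope measured against the stated 28°. Contact is expected with the TCP near (0.464, 0.0675) at yaw 168. I'm moving to a 25 mm standoff.

```bash
python3 -m inch '[[0.1,-2,0,1],[0.3,-6,0,2],[0.5,-10.5,0,3],[0.8,-15,0,4],[1,-19,0,5],[1.2,-22,0,6],[1.3,-23.4,0,7],[1.3,-23.8,0,7]]'
python3 -m inch '[[0.2,-0.04,0,0],[0.5,-0.1,0,0],[0.7,-0.15,0,0],[1,-0.2,0,0],[1.1,-0.25,0,0],[1.2,-0.25,0,0],[1.2,-0.25,0,0],[1.2,-0.25,0,0]]'
python3 - <<'E'
from h import *
s=bot.camera("scene");t=bot.camera("top")
a=np.hstack([cv2.resize(s["img"][180:330,180:330],None,fx=2.6,fy=2.6),cv2.resize(t["img"][150:300,180:330],None,fx=2.6,fy=2.6)])
cv2.imwrite("pics/d1.png",a[...,::-1])
for i in range(3):
  o=bot.get_obs();print(o["ee_pos"],o["tcp_rot"],o["wrist_force"],o["torque"]);t=bot.camera("top")
E
```

```text
time: 14.25
ee_pos: [0.4398, 0.0717, 0.1151]
tcp_rot: [-177.0, 0.1, 167.9]
wrist_force: [-0.5, -0.3, -1.8]
opening: 0.0132
grasp_force: 77.9
time: 15.25
ee_pos: [0.4517, 0.0699, 0.1149]
tcp_rot: [-177.0, 0.1, 168.0]
wrist_force: [0.5, -1.2, -1.6]
opening: 0.0133
grasp_force: 77.9
[0.45176825 0.06992229 0.11497124] [-1.77038004e+02  7.64452655e-02  1.67973150e+02] [ 0.30520637 -0.17033017 -0.84765906] [ 0.06782504  0.15450303 -0.00190926]
[0.45175935 0.06993381 0.11495226] [-1.77035703e+02  7.63811590e-02  1.67975516e+02] [ 0.35638879 -0.02960081 -2.73142199] [ 0.1132224   0.10609949 -0.00913863]
[0.45177779 0.06994341 0.11496481] [-1.77036329e+02  7.81656550e-02  1.67977824e+02] [-0.35344371  0.04640593 -1.3750734 ] [0.06797991 0.13681525 0.02274594]
```

View pics/d1.png

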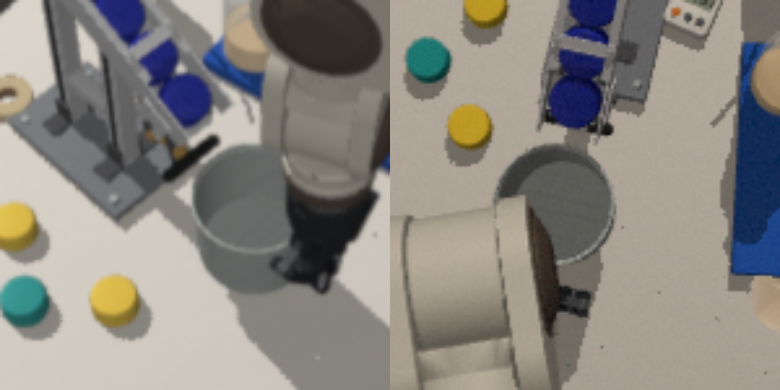

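The views show the jug squarely in front of the bar: left, the bar at (190,158) and rim (245,190); right, the bar (577,127) and jug (555,205). Now I feel for the bar.

```bash
python3 -m inch '[[0.5,-0.1,0,0],[1,-0.2,0,0],[1.5,-0.31,0,0],[2,-0.42,0,0],[2.5,-0.53,0,0],[2.9,-0.62,0,0],[2.9,-0.62,0,0],[2.9,-0.62,0,0]]'
cat > f.py <<'E'
from h import *
F=[]
for i in range(4):
  o=bot.get_obs();F.append(o["wrist_force"]);
  if i<3: bot.camera("top")
F=np.mean(F,0);print("Fx' %.2f  Fy' %.2f Fz %.2f"%(F[0]*.978-F[1]*.208,F[0]*.208+F[1]*.978,F[2]),o["ee_pos"],o["tcp_rot"],o["time"])
E
python3 f.py
```

```text
time: 16.5
ee_pos: [0.4804, 0.0638, 0.1147]
tcp_rot: [-177.0, 0.0, 168.0]
wrist_force: [-2.9, -0.2, -3.4]
opening: 0.0129
grasp_force: 77.8
Fx' -3.40  Fy' -0.15 Fz -3.97 [0.480448   0.06376412 0.11477891] [-1.77027438e+02  3.91568752e-02  1.67981783e+02] 16.65
```

```bash
python3 -m inch '[[0.3,-0.06,0,0],[0.6,-0.13,0,0],[0.9,-0.19,0,0],[1.2,-0.26,0,0],[1.4,-0.3,0,0],[1.4,-0.3,0,0],[1.4,-0.3,0,0],[1.4,-0.3,0,0]]' | grep -v op; python3 f.py
```

```text
time: 17.65
ee_pos: [0.4947, 0.0607, 0.1149]
tcp_rot: [-177.0, 0.1, 168.0]
wrist_force: [-4.7, 0.3, -3.9]
grasp_force: 77.6
Fx' -4.59  Fy' -0.37 Fz -4.45 [0.49472366 0.06074153 0.11493313] [-1.77033503e+02  7.23533878e-02  1.67976122e+02] 17.8
```

```bash
python3 -m inch '[[0.2,-0.04,0,0],[0.4,-0.09,0,0],[0.6,-0.13,0,0],[0.75,-0.16,0,0],[0.9,-0.19,0,0],[1,-0.21,0,0],[1,-0.21,0,0],[1,-0.21,0,0]]' | grep -v op; python3 f.py
```

```text
time: 18.8
ee_pos: [0.5047, 0.0586, 0.1148]
tcp_rot: [-177.0, 0.0, 168.0]
wrist_force: [-5.9, 0.8, -4.1]
grasp_force: 77.6
Fx' -5.81  Fy' 0.84 Fz -3.59 [0.50481372 0.05878122 0.11492655] [-1.77051978e+02  6.28796380e-02  1.67993268e+02] 18.95
```

```bash
python3 -m inch '[[0.1,-0.02,0,0],[0.2,-0.04,0,0],[0.3,-0.06,0,0],[0.4,-0.08,0,0],[0.4,-0.08,0,0],[0.4,-0.08,0,0],[0.4,-0.08,0,0],[0.4,-0.08,0,0]]' | grep -v op; python3 f.py
```

```text
time: 19.95
ee_pos: [0.5088, 0.058, 0.115]
tcp_rot: [-177.1, 0.1, 168.0]
wrist_force: [-4.9, 1.3, -4.2]
grasp_force: 78.3
Fx' -5.57  Fy' 0.71 Fz -4.09 [0.50879077 0.0580079  0.11493611] [-1.77050319e+02  5.90995254e-02  1.67998082e+02] 20.1
```

```bash
python3 -m inch '[[0.1,-0.02,0,0],[0.2,-0.04,0,0],[0.3,-0.06,0,0],[0.4,-0.08,0,0],[0.4,-0.08,0,0],[0.4,-0.08,0,0],[0.4,-0.08,0,0],[0.4,-0.08,0,0]]' | grep -v op; python3 f.py
```

```text
time: 21.1
ee_pos: [0.5114, 0.0574, 0.1147]
tcp_rot: [-177.0, -0.1, 168.0]
wrist_force: [-14.1, 3.3, -1.7]
grasp_force: 78.6
Fx' -14.52  Fy' 0.89 Fz -1.25 [0.51136211 0.05743246 0.11472608] [-1.77038903e+02 -1.09695026e-01  1.68016946e+02] 21.25
```

The stop is felt at TCP x ≈ 0.511 (14.5 N), so contact starts near 0.478. Easing off to 6 mm behind contact, where the cap should land mid-jug.

```bash
python3 -m inch '[[-0.7,0.15,0,0],[-1.4,0.3,0,0],[-2.1,0.45,0,0],[-2.8,0.6,0,0],[-3.5,0.74,0,0],[-4.1,0.87,0,0],[-4.1,0.87,0,0],[-4.1,0.87,0,0]]' | grep -v op; python3 f.py
python3 - <<'E'
from h import *
s=bot.camera("scene");t=bot.camera("top")
a=np.hstack([cv2.resize(s["img"][180:330,180:330],None,fx=2.6,fy=2.6),cv2.resize(t["img"][80:230,200:350],None,fx=2.6,fy=2.6)])
cv2.imwrite("pics/d2.png",a[...,::-1])
E
```

```text
time: 22.25
ee_pos: [0.4721, 0.0657, 0.115]
tcp_rot: [-177.0, 0.1, 168.0]
wrist_force: [0.7, -0.6, -2.4]
grasp_force: 78.4
Fx' 0.23  Fy' -0.12 Fz -1.96 [0.47197939 0.06566997 0.1148695 ] [-1.77030267e+02  7.68065428e-02  1.67969916e+02] 22.4
```

View pics/d2.png

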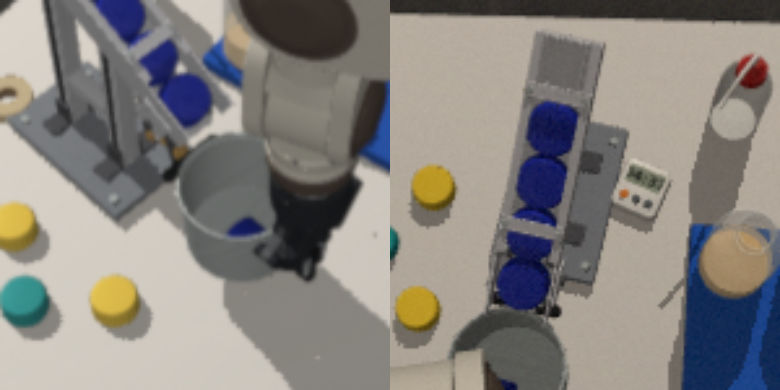

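One cap (blue) lies in the jug at left (245,228), and four remain in the chute with the next at the nose, right (522,285). Repeating the same stroke.

```bash
python3 -m inch '[[0.6,-0.13,0,0],[1.4,-0.3,0,0],[2.2,-0.47,0,0],[3,-0.64,0,0],[3.5,-0.74,0,0],[3.9,-0.83,0,0],[4.1,-0.87,0,0],[4.1,-0.87,0,0]]' | grep -v op
python3 f.py
python3 -m inch '[[-0.7,0.15,0,0],[-1.4,0.3,0,0],[-2.1,0.45,0,0],[-2.8,0.6,0,0],[-3.5,0.74,0,0],[-4.1,0.87,0,0],[-4.1,0.87,0,0],[-4.1,0.87,0,0]]' | grep -v op
cat > n.py <<'E'
from h import *
s=bot.camera("scene");t=bot.camera("top")
for nm,c,b in(("s",s,(150,120,330,330)),("t",t,(225,85,300,240))):
    h=cv2.cvtColor(c["img"],cv2.COLOR_RGB2HSV);m=cv2.inRange(h,(112,120,40),(130,255,255))
    k=np.zeros_like(m);k[b[1]:b[3],b[0]:b[2]]=m[b[1]:b[3],b[0]:b[2]]
    n,l,st,ce=cv2.connectedComponentsWithStats(k);print(nm,sorted([(np.round(ce[i]).astype(int).tolist(),int(st[i,4])) for i in range(1,n) if st[i,4]>15],key=lambda q:-q[0][1]))
E
python3 n.py; python3 f.py
```

```text
time: 23.5
ee_pos: [0.5112, 0.0572, 0.1141]
tcp_rot: [-177.0, -0.2, 168.0]
wrist_force: [-13.5, 2.7, -1.7]
grasp_force: 78.7
Fx' -12.98  Fy' -0.17 Fz -2.68 [0.5112726  0.05715936 0.1142056 ] [-1.77004657e+02 -1.70121462e-01  1.67989116e+02] 23.65
time: 24.65
ee_pos: [0.4721, 0.0658, 0.1151]
tcp_rot: [-177.0, 0.1, 168.0]
wrist_force: [0.1, 0.2, -2.8]
grasp_force: 78.7
s [([278, 264], 141), ([248, 213], 418), ([227, 185], 238)]
t [([251, 233], 153), ([251, 184], 457), ([258, 152], 397)]
Fx' -0.13  Fy' 0.56 Fz -1.89 [0.47191193 0.06569617 0.11486785] [-1.77031290e+02  7.16682772e-02  1.67971770e+02] 24.9
```

The chute now ends two caps lower, so two are in the jug. Third stroke.

```bash
python3 -m inch '[[0.6,-0.13,0,0],[1.4,-0.3,0,0],[2.2,-0.47,0,0],[3,-0.64,0,0],[3.5,-0.74,0,0],[3.9,-0.83,0,0],[4.1,-0.87,0,0],[4.1,-0.87,0,0]]' | grep -v op
python3 f.py
python3 -m inch '[[-0.7,0.15,0,0],[-1.4,0.3,0,0],[-2.1,0.45,0,0],[-2.8,0.6,0,0],[-3.5,0.74,0,0],[-4.1,0.87,0,0],[-4.1,0.87,0,0],[-4.1,0.87,0,0]]' | grep -v op
python3 n.py; python3 - <<'E'
from h import *
s=bot.camera("scene");t=bot.camera("top")
a=np.hstack([cv2.resize(s["img"][180:330,180:330],None,fx=2.6,fy=2.6),cv2.resize(t["img"][100:250,200:350],None,fx=2.6,fy=2.6)])
cv2.imwrite("pics/d3.png",a[...,::-1])
B=[]
for c in(s,t): B.append([d["point"] for d in bot.landmark_of("bottle_1",c)]);print([np.round(onz(c,p,.022)[:2],3) for p in B[-1]])
E
```

```text
time: 25.9
ee_pos: [0.5113, 0.0571, 0.1142]
tcp_rot: [-177.0, -0.2, 168.0]
wrist_force: [-12.9, 1.9, -2.8]
grasp_force: 78.7
Fx' -12.92  Fy' -0.11 Fz -3.12 [0.51128113 0.05715706 0.11421092] [-1.77002714e+02 -1.69073565e-01  1.67993046e+02] 26.05
time: 27.05
ee_pos: [0.4721, 0.0657, 0.115]
tcp_rot: [-177.0, 0.1, 168.0]
wrist_force: [-1.0, -0.5, -2.8]
grasp_force: 78.7
s [([278, 264], 156), ([259, 260], 123), ([248, 213], 417)]
t [([251, 232], 177), ([242, 211], 156), ([251, 184], 459), ([256, 162], 77)]
[array([ 0.722, -0.207])]
[array([ 0.697, -0.31 ]), array([ 0.698, -0.208]), array([ 0.686, -0.414])]
```

View pics/d3.png

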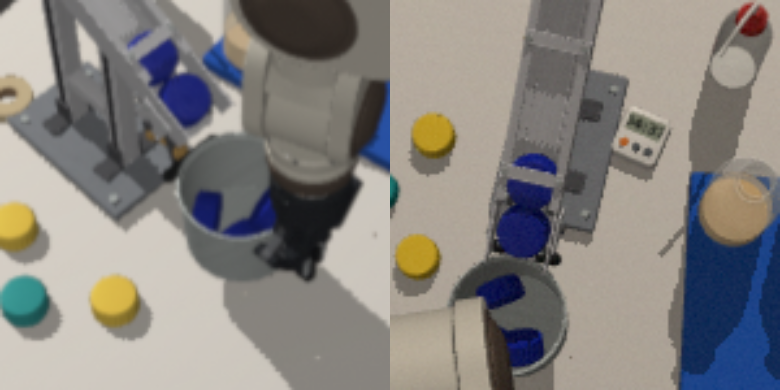

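Three caps are now in the jug (left 207,210 and 255,215; right 500,292 and 525,345, the third lying partly behind). Two remain in the chute. Backing away and carrying it to the board.

```bash
python3 -m inch '[[-1,0.2,0,0],[-2.5,0.5,0,0],[-4,0.5,0,0],[-5,-1,0,0],[-5,-4,0.3,0],[-5,-8,0.6,0],[-5,-12.5,1,0],[-5,-17,1,0]]' | grep -v op
python3 -m inch '[[0,-4.5,0,0],[0,-9,0,0],[0.5,-13,0,0],[1.5,-16,0,0],[2.8,-17.3,0,0],[4,-17.7,0,0],[4.6,-17.7,0,0],[4.6,-17.7,0,0]]' | grep -v op
python3 - <<'E'
from h import *
s=bot.camera("scene");t=bot.camera("top")
a=np.hstack([cv2.resize(s["img"][130:280,240:390],None,fx=2.6,fy=2.6),cv2.resize(t["img"][140:290,290:440],None,fx=2.6,fy=2.6)])
cv2.imwrite("pics/p1.png",a[...,::-1])
o=bot.get_obs();p=o["ee_pos"];print(p,o["tcp_rot"],o["wrist_force"],o["time"])
E
```

```text
time: 28.35
ee_pos: [0.4211, -0.1062, 0.1255]
tcp_rot: [-177.0, 0.2, 168.0]
wrist_force: [0.5, 1.0, -2.5]
grasp_force: 78.7
time: 29.35
ee_pos: [0.4679, -0.2807, 0.1249]
tcp_rot: [-177.0, 0.1, 168.0]
wrist_force: [-0.1, 0.0, -2.2]
grasp_force: 78.6
[ 0.46760922 -0.28069303  0.12502746] [-1.77033592e+02  6.34489058e-02  1.68022974e+02] [ 0.9026684  -0.67933224 -2.42657587] 29.45
```

View pics/p1.png

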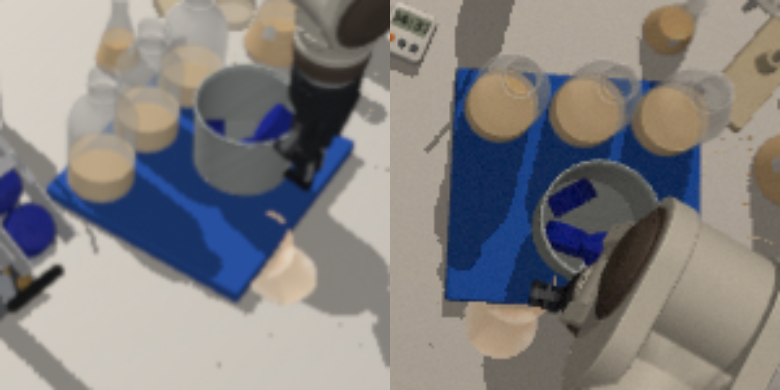

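The jug holds the caps above the board (left 245,140; right 600,220), clear of the bottles at (502,105), (588,108) and (665,118). Lowering, with a slight shift back for margin.

```bash
python3 -m inch '[[-0.3,0,-0.6,0],[-0.6,0,-1.4,0],[-0.8,0,-2.2,0],[-0.8,0,-2.9,0],[-0.8,0,-3.3,0],[-0.8,0,-3.6,0],[-0.8,0,-3.8,0],[-0.8,0,-3.8,0]]' | grep -v op; python3 f.py
```

```text
time: 30.45
ee_pos: [0.4598, -0.2813, 0.0869]
tcp_rot: [-177.0, 0.1, 168.0]
wrist_force: [0.5, 0.1, -1.9]
grasp_force: 78.7
Fx' 0.13  Fy' 0.11 Fz -2.06 [ 0.45991109 -0.28134863  0.08712806] [-1.77029886e+02  9.34104761e-02  1.67973829e+02] 30.6
```

```bash
python3 -m inch '[[0,0,-0.1,0],[0,0,-0.2,0],[0,0,-0.3,0],[0,0,-0.3,0],[0,0,-0.3,0],[0,0,-0.3,0],[0,0,-0.3,0],[0,0,-0.3,0]]' | grep -v op; python3 f.py
```

```text
time: 31.6
ee_pos: [0.4598, -0.2814, 0.0844]
tcp_rot: [-177.0, 0.1, 168.0]
wrist_force: [-4.8, -1.1, 5.4]
grasp_force: 79.7
Fx' -4.43  Fy' -1.28 Fz 5.53 [ 0.45977416 -0.28142218  0.08431922] [-1.77013112e+02  9.11314076e-02  1.67970452e+02] 31.75
```

Foot contact is felt. Easing the grip, then opening and retreating upward.

```bash
python3 -m inch '[[0,0,0,0],[0,0,0,0],[0,0,0,0],[0,0,0,0],[0,0,0,0],[0,0,0,0],[0,0,0,0],[0,0,0,0]]' - 20
python3 -m inch '[[0,0,0,0],[0,0,0,0],[0,0,0,0],[0,0,0,0],[0,0,0,0],[0,0,0,0],[0,0,0,0],[0,0,0,0]]' 4.5
python3 -m inch '[[0,0,0.5,0],[0,0,2,0],[0,0,4,0],[0,0,6.5,0],[0,0,9,0],[-1,0,12,0],[-3,0,14,0],[-5,0,15,0]]'
python3 -m inch '[[-2,0,0,0],[-5,1,0,0],[-8,3,0,0],[-10,7,0,0],[-12,12,0,0],[-13,17,0,0],[-13,22,0,0],[-13,24,0,0]]'
python3 - <<'E'
from h import *
s=bot.camera("scene");t=bot.camera("top")
a=np.hstack([cv2.resize(s["img"][130:280,240:390],None,fx=2.6,fy=2.6),cv2.resize(t["img"][140:290,290:440],None,fx=2.6,fy=2.6)])
cv2.imwrite("pics/p2.png",a[...,::-1])
J=[bot.landmark_of("jug",c)[0]["point"] for c in(s,t)];print(tri(s,J[0],t,J[1]))
E
```

```text
time: 32.75
ee_pos: [0.4598, -0.2814, 0.0843]
tcp_rot: [-177.0, 0.1, 168.0]
wrist_force: [-5.4, -0.8, 5.5]
opening: 0.0126
grasp_force: 79.7
time: 33.75
ee_pos: [0.4598, -0.2813, 0.084]
tcp_rot: [-177.0, 0.1, 168.0]
wrist_force: [-0.1, -0.5, -0.3]
opening: 0.0451
grasp_force: 0.0
time: 34.75
ee_pos: [0.4094, -0.2814, 0.236]
tcp_rot: [-177.0, 0.2, 168.0]
wrist_force: [-0.2, -0.1, 0.1]
opening: 0.0453
grasp_force: 0.0
time: 35.75
ee_pos: [0.2789, -0.0396, 0.2342]
tcp_rot: [-177.1, 0.1, 168.1]
wrist_force: [0.5, -0.9, 0.6]
opening: 0.0448
grasp_force: 0.0
(array([ 0.5439552 , -0.2866824 ,  0.03356265]), np.float64(0.006405819309128065))
```

View pics/p2.png

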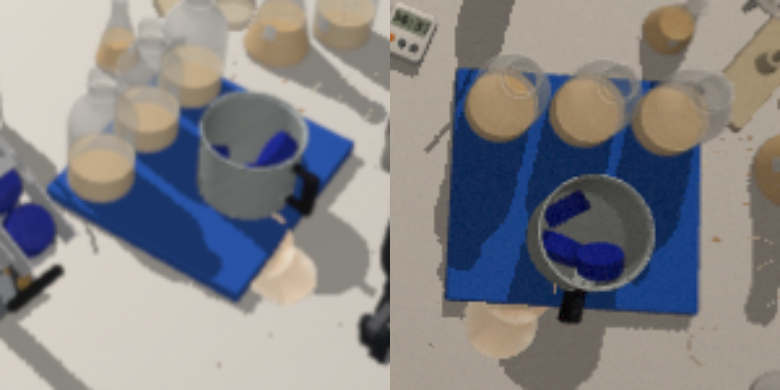

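The jug stands upright with three caps in it (right 567,208; 562,247; 600,260). Its foot is inside the board edge, the bottles are unmoved and the gripper is clear.

```bash
python3 -c "
from workcell import bot
print(bot.job_done())"
```

```text
the job is handed in; nothing more can be done
None
```

I handed the job in at about 36 s: the jug stands upright on the board in front of the bottles with exactly three caps in it, the bottles were not moved, and two caps remain in the chute.

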